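# Cap a tray of vials in the hand lever press

### The job

Cap the vials in the hand press: first, with the lever still locked up, push the vial tray straight in along its centre line until it is fully home under the head. Then draw the lever's safety bolt fully back, pull the lever all the way down and leave it down, tray still home. Leave the bottles, rack, dishes and other things around the press standing where they are.

Things in the scene. Friction and masses are not known exactly. Their poses are not given: they have to be found in the camera images.
- press: hand lever press for capping vials, fixed to the bench. Origin: on the bench under the press; its x axis points into the press, away from the operator, along the centre line of the tray's rail (y = 0); y to the left, z up. White base x -185 to 130 mm, y -100 to 100, top at z 30 (wing under the bolt to y 152)
- head_front (a point): middle of the lower front edge of the press's fixed head, at press x -30, z 128 mm. Head: x -30 to 75, y -75 to 75, z 128 to 178; below it the aluminium platen, same x, y -50 to 50, underside at z 108 while the lever is up. White cheeks carry the head: x 0 to 100, outer faces at y +-89
- bracket_top (a point): middle of the top of the white plate that carries the safety bolt, left of the lever: press x -75 to -15, y 130 to 140, top z 250 mm; a barrel round the bolt reaches to y 154
- tray (a joint): how far the vial tray has slid in along press +x: 0 is fully out, 0.115 m is at its stop (fully home). Needs about 3 N, stays where it is left. It rides on the rail by one guide block 80 mm long, under its middle, with some play: pushed more than about 15 mm to one side of the centre line it turns a little and binds; easing back frees it
- tray_end (a point): centre of the outer face of the tray's front plate, the face to push: aluminium, upright, 110 mm wide, z 46 to 78 mm (this point z 62), facing press -x; at press x = -155 mm + joint tray, y = 0. Behind it 16 capped vials, tops at z 88; tray 120 mm long. Once home, the head and the raised lever are above it
- bolt (a joint): how far the lever's safety bolt is drawn back, along press +y, away from the lever: 0 is locked (its end lies under the lever's left arm), 0.030 m is fully back, at its stop. The lever is free from 0.022 m. Needs about 3 N, stays where it is left
- bolt_knob (a point): middle of the bolt's upright metal knob, 16 mm across, z 239 to 283 mm (this point z 266), top free; at press x = -45, y = 170 mm + joint bolt. The steel bolt, 14 mm thick, runs along y below it at z 233. The lever's left arm (outer face y 106) rises beside it to z 330 at press x -100
- lever (a joint): turn of the lever about its pivot: 0 is up (arms 50 degrees above level), 0.942 rad is all the way down (arms 4 degrees below level), at its stop. Needs about 5 N at the crossbar, stays where it is left; it drives the platen 19 mm down onto the caps
- lever_pivot (a point): middle of the lever's pivot line, which runs along press y at press x 40, z 155 mm
- crossbar (a point): centre of the lever's crossbar, a black rubber grip along press y, 25 mm thick, 212 mm long, 215 mm from the pivot line; at press x = 40 - 215 cos(a), z = 155 + 215 sin(a) mm, a = 50 degrees - joint lever: (-98, 320) up, (-174, 140) down. Steel arms 12 mm thick, at y +-100, join its ends to the pivot
- wash_bottle: bystander, loose, stands on the bench: white squeeze bottle, 62 mm across, 200 mm high with its bent spout; origin: centre of its underside
- reagent_a: bystander, loose, stands on the bench: white plastic bottle, 60 mm across, 150 mm high; origin: centre of its underside
- reagent_b: bystander, loose, stands on the bench: amber glass jar, 66 mm across, 130 mm high; origin: centre of its underside
- tube_rack: bystander, loose, stands on the bench: white rack of test tubes, 200 x 72 mm (along its x and y), 120 mm high; origin: centre of its underside
- beaker: bystander, loose, stands on the bench: glass beaker, 68 mm across, 90 mm high; origin: centre of its underside
- petri_dishes: bystander, loose, stands on the bench: stack of three petri dishes, 94 mm across, 44 mm high; origin: centre of its underside
- cap_tub: bystander, loose, stands on the bench: white bowl, 90 mm across, 62 mm high; origin: centre of its underside

How it is judged:
By the outcome, as a careful person would: the job done as asked, in the order asked, and still so for the second after the job is handed in, with the robot touching nothing.
It also fails if it takes over 64 s, if anything falls off the work surface, if the arm or the gripper's body presses on something with over 40 N, if the wrist force passes 120 N, or if a joint passes its speed limit or range.

### The arm

A 6-joint arm with a two-finger parallel gripper is mounted at the origin on the work surface. World frame = base frame: x ahead of the robot, y to its left, z up, the work surface at z = 0. Lengths are in m, angles in rad, forces in N, time in s.
With the tool pointing down it reaches from about 0.4 to 0.825 m from the base axis. Payload 7 kg.
Tool frame: the origin (TCP) lies on the centre line of the jaws, within the pads' length; the fingertips stand 25 mm ahead of it and the grasp point (between the pads) lies 6 mm ahead of it; z points along the fingers, y is the line along which they close (so a half turn about z gives the same grasp; the last joint's range is limited). The gripper opens to 88 mm and grips with 3 to 60 N. Pads are 19 mm wide; open, the fingers measure 130 mm over their backs; the gripper's body (78 mm by 193 mm) begins 47 mm behind the grasp point.
Start: joints at [1.44, 0.359, 0.012, 0, -1.224, -0.288], TCP at [0.275, 0.617, 0.252] pointing down, gripper open.
Joint ranges: [-3.07, 3.07], [-1.43, 2.12], [-1.02, 1.25], [-3.03, 1.67], [-3.05, -0], [-3.03, 3.03]. Speed limits (rad/s): [2.39, 2.39, 3.01, 3.14, 3.14, 3.14].

### API

Orientations are given as a unit quaternion [x, y, z, w].
In Python, from rig import env gives the robot as it stands.
- The arm moves only by the tool servo_tool, never from a script. Its argument "deltas" is a list of rows, each a list of 3 entries, a list of its own where there are three numbers: the shift along the world's x, y, z in m, then the turn, a rotation vector about the world's x, y, z in rad, then the opening, from -1 (shut) to 1 (fully open). A call has exactly 8 rows; each row shifts and turns the commanded pose from where the row before left it; what a row does not reach is not made up. A row lasts 1/12 s, in which the tool goes at most 41.7 mm and 7.16 degrees, less where a joint would pass 70% of its speed; a pose out of reach is approached as far as the arm can. A call with a gripper value outside its range is refused whole. The fingers move at their own pace and stop on an object; the grip force is fixed at half the most. Time passes only in rows, so rows that do not move let the fingers close, or fill a call up. It gives the time, the measured TCP pose, the force, the opening and the grip force at its end, in the units of the state.
- env.get_obs(): the state, without advancing time (a new reading comes with each control period).
- env.camera(name): name is "side" or "top" or "wrist"; returns a dict with "image" (420x560x3 uint8, red, green, blue), "camera_matrix" (3x3 intrinsics, pixels), "eye" and "attitude" of the camera in the world. Camera axes: x right, y down, z forward; pixel columns grow to the right and rows downward; lengths in m; the calibration is good to about 2 mm. A picture is of the moment at which its call begins. There is no depth.
- env.job_done(): hands the job in; it is judged then, once.
The state is a dict: "clock": time; "joint_positions": joint angles; "qvel": joint speeds; "joint_efforts": joint torques, N m; "tool_pos": TCP position; "ee_rot": TCP orientation; "force": force on the tool from outside, world axes, zero at the start; "moment": the same for the moment, N m; "width": finger opening in m; "grasp_force": force on a finger pad.
Only numpy, scipy, OpenCV 4.12 (cv2) and the standard library are available. Lean on these libraries where they do the work, as an engineer would, in place of code of your own. Each camera call takes 0.05 s, during which the arm holds its last target. There are 200 camera calls.

## Working session

There is one attempt and no reset: what is moved stays moved. The work goes in short steps, Python scripts to look and compute and a tool call to move; the robot and the scene stay as the last step left them, time stands still between calls to the robot, and variables do not carry over. Pictures are saved under pics/ and viewed, at most 10 in all, crops included, and the job is handed in when it is done.

Besides the shell and the picture viewer there is one more tool, called after "Emit:" as name(argument=value, ...), one argument or row to a line, values as JSON. servo_tool: Moves the arm, as the interface text tells. Its arguments: {"type":"object","properties":{"deltas":{"type":"array"}},"required":["deltas"]}

```bash
mkdir -p pics; cat > h.py <<'E'
import numpy as np, cv2
from rig import env
from scipy.spatial.transform import Rotation as R
def shot(n,f=None):
    c=env.camera(n)
    if f: cv2.imwrite(f'pics/{f}.png',c['image'][:,:,::-1])
    return c
def att(c):
    a=np.array(c['attitude'],float)
    return a if a.shape==(3,3) else R.from_quat(a).as_matrix()
def ray(c,u,v):
    d=att(c)@np.linalg.inv(c['camera_matrix'])@[u,v,1]
    return np.array(c['eye']),d/np.linalg.norm(d)
def onz(c,u,v,z):
    e,d=ray(c,u,v); return e+d*(z-e[2])/d[2]
def proj(c,p):
    q=np.array(c['camera_matrix'])@att(c).T@(np.array(p)-c['eye']); return q[:2]/q[2]
def tri(c1,p1,c2,p2):
    A=np.zeros((3,3));b=np.zeros(3)
    for c,p in((c1,p1),(c2,p2)):
        e,d=ray(c,*p);M=np.eye(3)-np.outer(d,d);A+=M;b+=M@e
    return np.linalg.solve(A,b)
E
python3 - <<'E'
from h import *
for n in('top','side'):
    c=shot(n,n+'0'); print(n,c['eye'],np.array(c['attitude']).tolist(),c['camera_matrix'].tolist() if hasattr(c['camera_matrix'],'tolist') else c['camera_matrix'])
o=env.get_obs();print(o['tool_pos'],o['ee_rot'],o['clock'],o['force'])
E
```

```text
top [0.39649792 0.02973743 1.48619679] [0.7079192591485785, -0.7034683952286676, 0.03741275894034871, -0.05082150046389954] [[410.07204036292165, 0.0, 284.4065597954216], [0.0, 410.07204036292165, 200.4551287965847], [0.0, 0.0, 1.0]]
side [-0.2160153  -0.77898293  1.08633386] [0.8356544429673696, -0.33288100933995723, 0.17102498750561312, -0.4020228093260521] [[538.0040647461303, 0.0, 282.85709498924405], [0.0, 538.0040647461303, 208.827998116484], [0.0, 0.0, 1.0]]
[0.27438193 0.61630747 0.25071661] [ 9.78140963e-01 -2.07941620e-01 -8.12951516e-05  7.29812706e-04] 0.1 [ 0.00147419  1.09099989 -0.40788268]
```

View pics/top0.png

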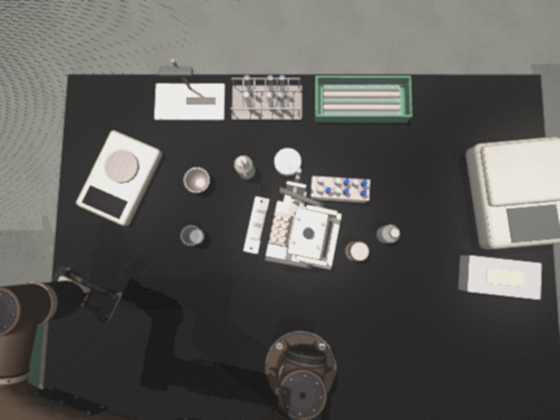

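View pics/side0.png

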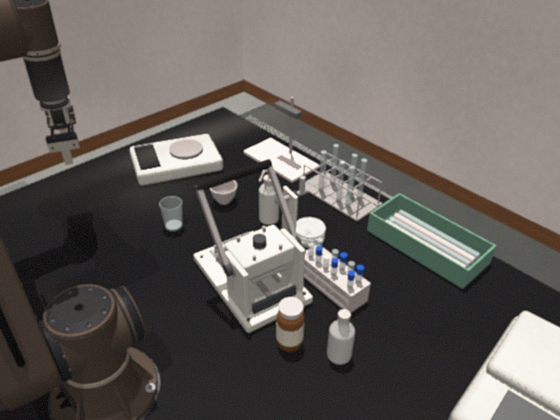

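The press sits at top px (~295,230) with its operator side facing image left (world +y). I'll zoom in for the details.

```bash
python3 - <<'E'
import cv2
a=cv2.imread('pics/top0.png')[140:290,180:420]
b=cv2.imread('pics/side0.png')[145:345,160:400]
a=cv2.resize(a,(480*5//3,500),interpolation=cv2.INTER_CUBIC); cv2.imwrite('pics/topz.png',a)
cv2.imwrite('pics/sidez.png',cv2.resize(b,(720,600),interpolation=cv2.INTER_CUBIC))
E
```

```text
(no output)
```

View pics/topz.png

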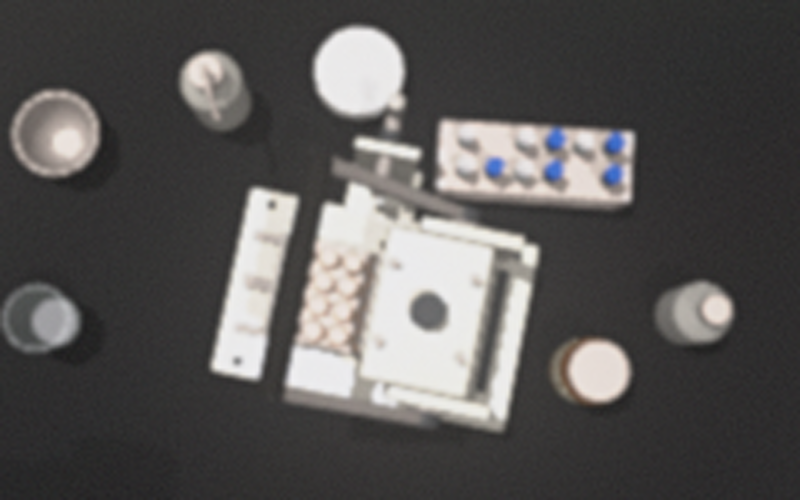

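View pics/sidez.png

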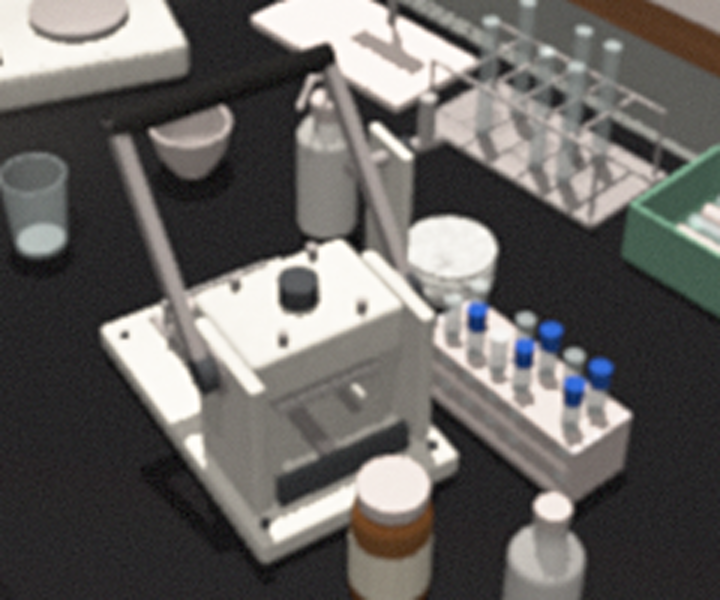

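Top zoom: base corners at (250,187), (210,372), (540,245) and (503,430), knob at (397,102), bracket top at (388,149). Side zoom: crossbar from (112,125) to (332,52), knob top at (427,97), base corners at (102,330) and (457,455). The petri stack and tube rack are close to the knob side. I'll fit the pose from these.

```bash
cat >> h.py <<'E'
def pw(x,y,z,P): # press mm -> world
    c,s=np.cos(P[2]),np.sin(P[2]); x,y=x/1000,y/1000
    return np.array([P[0]+c*x-s*y,P[1]+s*x+c*y,z/1000])
E
python3 - <<'E'
from h import *
from scipy.optimize import least_squares
T=env.camera('top');S=env.camera('side')
tp=[((-185,100,30),(250,187)),((-185,-100,30),(210,372)),((130,100,30),(540,245)),((130,-100,30),(503,430)),
((-30,75,178),(388,225)),((75,75,178),(495,245)),((75,-75,178),(468,398)),((-30,-75,178),(358,378)),((-45,170,283),(397,102)),((-45,135,250),(388,149))]
sp=[((-185,-100,30),(102,330)),((130,100,30),(457,455)),((-98,-106,320),(112,122)),((-98,106,320),(332,52)),((-45,170,283),(427,97))]
obs=[(T,m,(180+u/3.333,140+v/3.333)) for m,(u,v) in tp]+[(S,m,(160+u/3,145+v/3)) for m,(u,v) in sp]
f=lambda P:np.concatenate([proj(c,pw(*m,P))-q for c,m,q in obs])
e=least_squares(f,[.38,0,-1.75],loss='soft_l1')
P=e.x;print(P,np.degrees(P[2]));print(f(P).reshape(-1,2).round(1).tolist())
np.save('P.npy',P)
for n,p in dict(te=(-155,0,62),knob=(-45,170,266),bar=(-98,0,320),bard=(-174,0,140),piv=(40,0,155)).items():print(n,pw(*p,P).round(4))
# bystanders
for n,(u,v),z in[('petri',(359,72),.044),('wash',(208,68),.2),('beaker',(40,318),.05),('rackNL',(437,120),.1),('rackFL',(437,192),.1),('tub',(55,133),.062)]:
    w=onz(T,180+u/3.333,140+v/3.333,z);d=w[:2]-P[:2];c,s=np.cos(P[2]),np.sin(P[2])
    print(n,w.round(3),'press',(1000*np.array([c*d[0]+s*d[1],-s*d[0]+c*d[1]])).round())
E
```

```text
[ 4.60160196e-01  1.50487775e-04 -1.76960236e+00] -101.39074665733513
[[0.6, -0.1], [0.5, -0.6], [-0.0, 0.3], [0.3, 0.5], [0.6, -0.5], [0.6, 0.1], [-0.4, 0.6], [0.0, -0.2], [-0.2, 0.6], [-0.0, -0.4], [-0.9, -2.0], [1.3, -1.1], [-1.2, 1.0], [0.2, -0.4], [-0.2, -0.9]]
te [0.4908 0.1521 0.062 ]
knob [0.6357 0.0107 0.266 ]
bar [0.4795 0.0962 0.32  ]
bard [0.4945 0.1707 0.14  ]
piv [ 0.4523 -0.0391  0.155 ]
petri [0.718 0.047 0.044] press [-97. 243.]
wash [0.687 0.19  0.2  ] press [-231.  184.]
beaker [0.451 0.381 0.05 ] press [-372.  -84.]
rackNL [ 0.655 -0.034  0.1  ] press [ -5. 198.]
rackFL [ 0.581 -0.034  0.1  ] press [ 10. 125.]
tub [0.647 0.369 0.062] press [-398.  110.]
```

```bash
cat >> h.py <<'E'
P=np.load('P.npy')
def target(tip,tilt,yaw=0):
    """tip press mm; tilt deg of tool z from down toward press +x; yaw 0: tool y along press y, 90: along press x"""
    M=R.from_euler('z',P[2])*R.from_euler('y',-tilt,degrees=True)*R.from_matrix(np.array([[1,0,0],[0,-1,0],[0,0,-1]]).T)*R.from_euler('z',yaw,degrees=True)
    return pw(*tip,P)-.025*M.as_matrix()[:,2],M
def left(tip,tilt,yaw=0):
    o=env.get_obs();p,M=target(tip,tilt,yaw);C=R.from_quat(o['ee_rot'])
    best=min([M,M*R.from_euler('z',np.pi)],key=lambda m:(m*C.inv()).magnitude())
    print('t',o['clock'],'d',(p-o['tool_pos']).round(4),'rv',(best*C.inv()).as_rotvec().round(3),'other',((M if best is not M else M*R.from_euler('z',np.pi))*C.inv()).as_rotvec().round(2))
    tp=np.array(o['tool_pos'])+.025*C.as_matrix()[:,2]-pw(0,0,0,P);c,s=np.cos(P[2]),np.sin(P[2])
    print('tip press mm',np.round(1000*np.array([c*tp[0]+s*tp[1],-s*tp[0]+c*tp[1],tp[2]]),1),'F',np.round(o['force'],1),'q',np.round(o['joint_positions'],2),'w',o['width'])
E
python3 -c "
from h import *
left((-205,0,55),45)"
```

```text
t 0.2 d [ 0.2297 -0.398  -0.1783] rv [-0.751 -0.389 -1.276] other [-0.41  0.8   1.69]
tip press mm [-567.4 -303.8  226. ] F [0.5 0.3 0.6] q [ 1.44  0.36  0.01 -0.   -1.22 -0.29] w 0.08757113861913739
```

Emit:
servo_tool(
  deltas=[
    [[0.02, -0.03, 0], [0, 0, -0.12], -1],
    [[0.02, -0.03, 0], [0, 0, -0.12], -1],
    [[0.02, -0.03, 0], [0, 0, -0.12], -1],
    [[0.02, -0.03, 0], [0, 0, -0.12], -1],
    [[0.02, -0.03, 0], [0, 0, -0.12], -1],
    [[0.02, -0.03, 0], [0, 0, -0.12], -1],
    [[0.02, -0.03, 0], [0, 0, -0.12], -1],
    [[0.02, -0.03, 0], [0, 0, -0.12], -1],
  ],
)

```text
clock: 0.87
tool_pos: [0.4351, 0.375, 0.2516]
ee_rot: [0.77, -0.638, -0.0, -0.0]
force: [0.7, 1.2, 0.4]
width: 0.0398
grasp_force: 0.0
```

```bash
python3 -c "
from h import *
left((-205,0,55),45)"
```

```text
t 0.8667 d [ 0.0691 -0.1566 -0.179 ] rv [-0.79   0.005 -0.365] other [0.01 1.08 2.57]
tip press mm [-362.5  -98.6  226.6] F [0.7 1.2 0.4] q [ 1.05  0.19 -0.22 -0.   -1.16 -0.87] w 0.03982861627068268
```

Emit:
servo_tool(
  deltas=[
    [[0.009, -0.01, 0], [-0.099, 0, -0.046], -1],
    [[0.009, -0.01, 0], [-0.099, 0, -0.046], -1],
    [[0.009, -0.01, 0], [-0.099, 0, -0.046], -1],
    [[0.009, -0.01, 0], [-0.099, 0, -0.046], -1],
    [[0.009, -0.01, 0], [-0.099, 0, -0.046], -1],
    [[0.009, -0.01, 0], [-0.099, 0, -0.046], -1],
    [[0.009, -0.01, 0], [-0.099, 0, -0.046], -1],
    [[0.006, -0.01, 0], [-0.099, 0, -0.046], -1],
  ],
)

```text
clock: 1.53
tool_pos: [0.5041, 0.2967, 0.2517]
ee_rot: [-0.585, 0.714, -0.246, -0.297]
force: [-0.3, -0.1, -0.3]
width: 0.0006
grasp_force: 0.0
```

```bash
python3 -c "
from h import *
left((-205,0,55),45)"
```

```text
t 1.5333 d [-0.     -0.0783 -0.179 ] rv [ 0.007  0.002 -0.001] other [-0.43 -2.18 -2.21]
tip press mm [-281.6  -15.4  234.1] F [-0.3 -0.1 -0.3] q [ 1.02  0.58  0.03  0.26 -1.77 -1.27] w 0.0006347425191201676
```

Emit:
servo_tool(
  deltas=[
    [[0, -0.005, -0.025], [0, 0, 0], -1],
    [[0, -0.01, -0.025], [0, 0, 0], -1],
    [[0, -0.01, -0.025], [0, 0, 0], -1],
    [[0, -0.01, -0.025], [0, 0, 0], -1],
    [[0, -0.012, -0.025], [0, 0, 0], -1],
    [[0, -0.012, -0.025], [0, 0, 0], -1],
    [[0, -0.012, -0.02], [0, 0, 0], -1],
    [[0, -0.007, -0.009], [0, 0, 0], -1],
  ],
)

```text
clock: 2.2
tool_pos: [0.5024, 0.2166, 0.0701]
ee_rot: [-0.585, 0.713, -0.244, -0.298]
force: [-0.0, -0.4, -1.0]
width: 0.0004
grasp_force: 0.0
```

```bash
python3 -c "
from h import *
left((-205,0,55),45)
shot('top','t1');shot('side','s1')
a=cv2.imread('pics/t1.png')[150:290,200:360];b=cv2.imread('pics/s1.png')[125:325,140:340]
cv2.imwrite('pics/z1.png',cv2.resize(np.hstack([cv2.resize(a,(400,350)),cv2.resize(b,(350,350))]),(800,373)))"
```

```text
t 2.2 d [0.0018 0.0019 0.0026] rv [ 0.005 -0.002 -0.002] other [0.44 2.18 2.21]
tip press mm [-202.7   -1.3   52.5] F [-0.  -0.4 -1. ] q [ 0.96  0.69 -0.27  0.3  -1.37 -1.33] w 0.000386831254833472
```

View pics/z1.png

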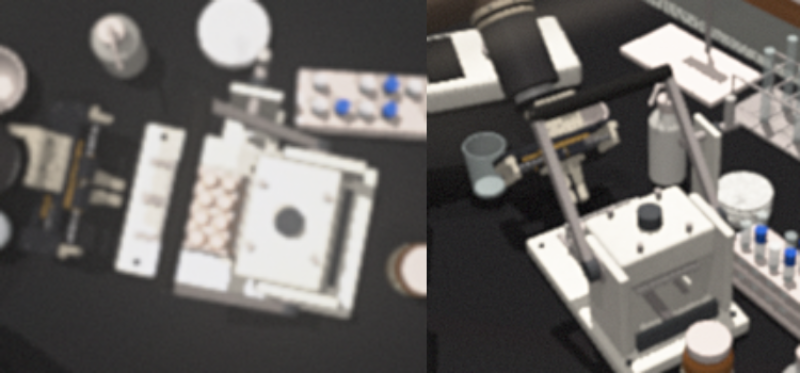

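The fingers are closed and centred in front of the base, and nothing is being touched. Next I push along press +x.

Emit:
servo_tool(
  deltas=[
    [[-0.001, -0.01, 0.002], [0, 0, 0], -1],
    [[-0.002, -0.01, 0], [0, 0, 0], -1],
    [[-0.002, -0.01, 0], [0, 0, 0], -1],
    [[-0.002, -0.01, 0], [0, 0, 0], -1],
    [[-0.002, -0.01, 0], [0, 0, 0], -1],
    [[-0.002, -0.01, 0], [0, 0, 0], -1],
    [[-0.002, -0.01, 0], [0, 0, 0], -1],
    [[-0.002, -0.01, 0], [0, 0, 0], -1],
  ],
)

```text
clock: 2.97
tool_pos: [0.4887, 0.1381, 0.0749]
ee_rot: [-0.586, 0.714, -0.244, -0.295]
force: [0.4, 2.1, 1.1]
width: 0.0008
grasp_force: 1.3
```

```bash
python3 -c "
from h import *
left((-48,0,55),45)"
```

```text
t 2.9667 d [-0.0155 -0.0735 -0.0022] rv [ 0.001  0.002 -0.004] other [0.43 2.18 2.22]
tip press mm [-123.2    0.8   57.2] F [0.4 2.1 1.1] q [ 0.9   0.61 -0.43  0.35 -1.27 -1.33] w 0.0008236312899190137
```

Emit:
servo_tool(
  deltas=[
    [[-0.002, -0.01, 0], [0, 0, 0], -1],
    [[-0.002, -0.01, 0], [0, 0, 0], -1],
    [[-0.002, -0.01, 0], [0, 0, 0], -1],
    [[-0.002, -0.01, 0], [0, 0, 0], -1],
    [[-0.002, -0.01, 0], [0, 0, 0], -1],
    [[-0.002, -0.008, 0], [0, 0, 0], -1],
    [[-0.001, -0.005, 0], [0, 0, 0], -1],
    [[0, 0, 0], [0, 0, 0], -1],
  ],
)

```text
clock: 3.63
tool_pos: [0.4747, 0.0741, 0.0746]
ee_rot: [-0.585, 0.714, -0.244, -0.297]
force: [-0.4, -0.1, -0.6]
width: 0.0005
grasp_force: 0.0
```

```bash
python3 -c "
from h import *
left((-48,0,55),45)"
```

```text
t 3.6333 d [-0.0016 -0.0096 -0.0019] rv [ 0.003  0.    -0.002] other [0.44 2.18 2.22]
tip press mm [-57.7  -0.3  56.9] F [-0.4 -0.1 -0.6] q [ 0.84  0.56 -0.56  0.4  -1.19 -1.33] w 0.0005406658178060149
```

Emit:
servo_tool(
  deltas=[
    [[-0.0006, -0.003, 0], [0, 0, 0], -1],
    [[-0.0006, -0.003, 0], [0, 0, 0], -1],
    [[-0.0006, -0.003, 0], [0, 0, 0], -1],
    [[-0.0002, -0.001, 0], [0, 0, 0], -1],
    [[-0.0002, -0.001, 0], [0, 0, 0], -1],
    [[-0.0002, -0.001, 0], [0, 0, 0], -1],
    [[-0.0002, -0.001, 0], [0, 0, 0], -1],
    [[0, 0, 0], [0, 0, 0], -1],
  ],
)

```text
clock: 4.3
tool_pos: [0.475, 0.0652, 0.0747]
ee_rot: [-0.587, 0.714, -0.244, -0.293]
force: [2.0, 9.5, 3.6]
width: 0.0004
grasp_force: 5.0
```

```bash
python3 -c "
from h import *
left((-48,0,55),45)"
```

```text
t 4.3 d [-0.0019 -0.0007 -0.002 ] rv [-0.002  0.005 -0.006] other [0.43 2.18 2.22]
tip press mm [-49.1   1.9  57. ] F [2.  9.5 3.6] q [ 0.83  0.55 -0.58  0.41 -1.17 -1.33] w 0.0004134094502997971
```

Emit:
servo_tool(
  deltas=[
    [[-0.0004, -0.001, 0], [0, 0, 0], -1],
    [[-0.0004, -0.001, 0], [0, 0, 0], -1],
    [[-0.0004, -0.001, 0], [0, 0, 0], -1],
    [[0, 0, 0], [0, 0, 0], -1],
    [[0, 0, 0], [0, 0, 0], -1],
    [[0, 0, 0], [0, 0, 0], -1],
    [[0, 0, 0], [0, 0, 0], -1],
    [[0, 0, 0], [0, 0, 0], -1],
  ],
)

```text
clock: 4.97
tool_pos: [0.4756, 0.0646, 0.0749]
ee_rot: [-0.588, 0.714, -0.244, -0.291]
force: [2.7, 17.4, 7.3]
width: 0.0005
grasp_force: 8.9
```

```bash
python3 -c "
from h import *
left((-48,0,55),45)"
```

```text
t 4.9667 d [-0.0025 -0.0001 -0.0022] rv [-0.005  0.008 -0.009] other [0.42 2.17 2.23]
tip press mm [-48.7   2.7  57.1] F [ 2.7 17.4  7.3] q [ 0.83  0.55 -0.59  0.42 -1.17 -1.33] w 0.0004829292138119995
```

Emit:
servo_tool(
  deltas=[
    [[0.004, 0.02, 0], [0, 0, 0], -1],
    [[0.004, 0.02, 0], [0, 0, 0], -1],
    [[0.004, 0.02, 0], [0, 0, 0], -1],
    [[0.004, 0.02, 0], [0, 0, 0], -1],
    [[0.004, 0.02, 0], [0, 0, 0], -1],
    [[0.004, 0.02, 0], [0, 0, 0], -1],
    [[0.004, 0.02, 0], [0, 0, 0], -1],
    [[0.004, 0.02, 0.01], [0, 0, 0], -1],
  ],
)

```text
clock: 5.63
tool_pos: [0.5027, 0.2194, 0.0831]
ee_rot: [-0.585, 0.713, -0.244, -0.298]
force: [-0.2, -0.3, -0.4]
width: 0.0003
grasp_force: 0.0
```

Emit:
servo_tool(
  deltas=[
    [[0, 0.01, 0.035], [0, 0, 0], 1],
    [[0, 0.01, 0.035], [0, 0, 0], 1],
    [[0, 0.01, 0.035], [0, 0, 0], 1],
    [[0, 0, 0.035], [0, 0, 0], 1],
    [[0, 0, 0.035], [0, 0, 0], 1],
    [[0, 0, 0.035], [0, 0, 0], 1],
    [[0, 0, 0.035], [0, 0, 0], 1],
    [[0, 0, 0.025], [0, 0, 0], 1],
  ],
)

```text
clock: 6.3
tool_pos: [0.5036, 0.2493, 0.3575]
ee_rot: [-0.586, 0.714, -0.244, -0.295]
force: [0.8, 0.9, -1.0]
width: 0.0482
grasp_force: 0.0
```

```bash
python3 -c "
from h import *
left((-45,170,320),0,90)
left((-45,170,320),0,0)
shot('side','s2');shot('top','t2')
a=cv2.imread('pics/t2.png')[150:290,200:360];b=cv2.imread('pics/s2.png')[125:325,140:340]
cv2.imwrite('pics/z2.png',cv2.resize(np.hstack([cv2.resize(a,(400,350)),cv2.resize(b,(350,350))]),(800,373)))"
```

```text
t 6.3 d [ 0.1321 -0.2386 -0.0125] rv [0.722 0.484 1.48 ] other [ 0.48 -0.72 -1.48]
tip press mm [-235.2   -6.6  339.9] F [ 0.8  0.9 -1. ] q [ 0.98  0.46  0.06  0.29 -1.9  -1.19] w 0.04815122473519978
t 6.3 d [ 0.1321 -0.2386 -0.0125] rv [ 0.771 -0.152 -0.002] other [0.23 1.18 2.9 ]
tip press mm [-235.2   -6.6  339.9] F [ 0.8  0.9 -1. ] q [ 0.98  0.46  0.06  0.29 -1.9  -1.19] w 0.04815122473519978
```

View pics/z2.png

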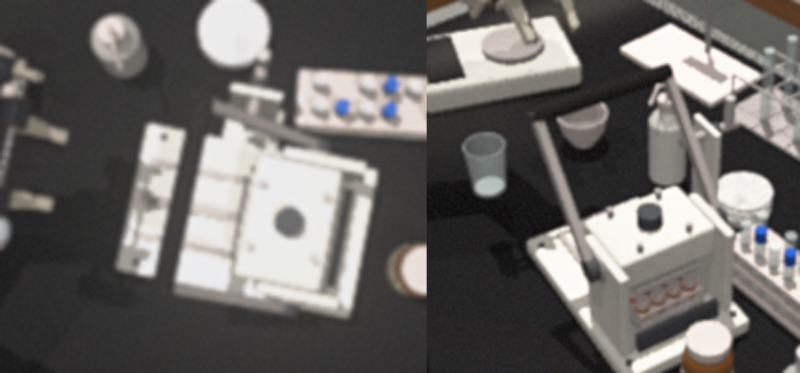

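Tray is fully in: the vials show at the back and the front plate is under the head. Bystanders unmoved. Next, the knob.

Emit:
servo_tool(
  deltas=[
    [[0.023, -0.005, 0], [0.11, -0.022, 0], 1],
    [[0.023, -0.005, 0], [0.11, -0.022, 0], 1],
    [[0.023, -0.005, 0], [0.11, -0.022, 0], 1],
    [[0.023, -0.005, 0], [0.11, -0.022, 0], 1],
    [[0.023, -0.005, 0], [0.11, -0.022, 0], 1],
    [[0.023, -0.005, 0], [0.11, -0.022, 0], 1],
    [[0.023, -0.005, 0], [0.11, -0.022, 0], 1],
    [[0.023, -0.005, 0], [0, 0, 0.1], 1],
  ],
)

```text
clock: 7.07
tool_pos: [0.6886, 0.2066, 0.3576]
ee_rot: [-0.67, 0.742, 0.0, 0.005]
force: [0.9, 0.4, 1.8]
width: 0.0878
grasp_force: 0.0
```

Emit:
servo_tool(
  deltas=[
    [[0, 0, 0], [0, 0, 0.12], 1],
    [[0, 0, 0], [0, 0, 0.12], 1],
    [[0, 0, 0], [0, 0, 0.12], 1],
    [[0, 0, 0], [0, 0, 0.12], 1],
    [[0, 0, 0], [0, 0, 0.12], 1],
    [[0, 0, 0], [0, 0, 0.12], 1],
    [[0, 0, 0], [0, 0, 0.12], 1],
    [[0, 0, 0], [0, 0, 0.12], 1],
  ],
)

```text
clock: 7.73
tool_pos: [0.6871, 0.2094, 0.3531]
ee_rot: [0.939, -0.344, 0.0, 0.0]
force: [0.0, -0.1, 0.5]
width: 0.0878
grasp_force: 0.0
```

```bash
python3 -c "
from h import *
left((-45,170,320),0,90)"
```

```text
t 7.7333 d [-0.0515 -0.1988 -0.0081] rv [0.    0.001 0.504] other [ 0.   -0.   -2.64]
tip press mm [-250.   181.2  328.1] F [ 0.  -0.1  0.5] q [ 0.57  0.39  0.29  0.   -1.47  0.3 ] w 0.08778793514962002
```

Emit:
servo_tool(
  deltas=[
    [[0, 0, 0], [0, 0, 0.12], 1],
    [[0, 0, 0], [0, 0, 0.12], 1],
    [[-0.008, -0.033, 0], [0, 0, 0.12], 1],
    [[-0.008, -0.033, 0], [0, 0, 0.12], 1],
    [[-0.009, -0.033, 0], [0, 0, 0.02], 1],
    [[-0.009, -0.033, 0], [0, 0, 0], 1],
    [[-0.009, -0.033, 0], [0, 0, 0], 1],
    [[-0.008, -0.033, 0], [0, 0, 0], 1],
  ],
)

```text
clock: 8.4
tool_pos: [0.6353, 0.0102, 0.3535]
ee_rot: [0.995, -0.104, 0.0, -0.001]
force: [1.2, 0.4, -0.2]
width: 0.0878
grasp_force: 0.0
```

```bash
python3 -c "
from h import *
left((-45,170,250),0,90)
c=shot('wrist','w3')
for z in(283,266,239):print(proj(c,pw(-45,170,z,P)))
"
```

```text
t 8.4 d [ 0.0004  0.0005 -0.0785] rv [-0.002  0.     0.009] other [ 0.    0.   -3.13]
tip press mm [-44.4 169.7 328.5] F [ 1.2  0.4 -0.2] q [ 0.32  0.25  0.09 -0.   -1.41  1.04] w 0.0878177284093654
[282.42433392 231.78200897]
[282.53670467 223.9135414 ]
[282.68560948 213.48687272]
```

View pics/w3.png

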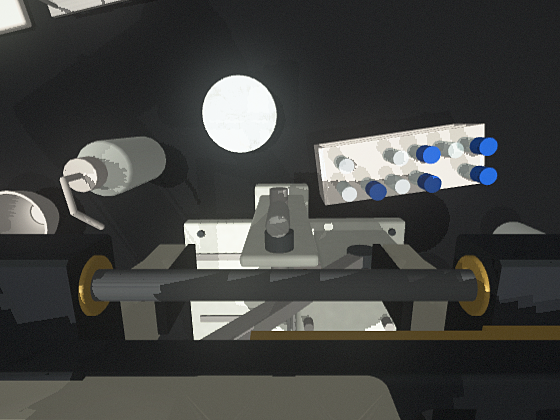

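The knob is centred between the fingers, around px (280,225), and everything else is clear of the gripper. I go down and grip.

Emit:
servo_tool(
  deltas=[
    [[0, 0, -0.015], [0, 0, 0], 1],
    [[0, 0, -0.015], [0, 0, 0], 1],
    [[0, 0, -0.015], [0, 0, 0], 1],
    [[0, 0, -0.015], [0, 0, 0], 1],
    [[0, 0, -0.012], [0, 0, 0], 1],
    [[0, 0, -0.005], [0, 0, 0], -1],
    [[0, 0, 0], [0, 0, 0], -1],
    [[0, 0, 0], [0, 0, 0], -1],
  ],
)

```text
clock: 9.12
tool_pos: [0.6368, 0.0116, 0.2776]
ee_rot: [0.995, -0.104, 0.001, -0.001]
force: [0.1, -0.1, 0.3]
width: 0.0729
grasp_force: 0.0
```

Emit:
servo_tool(
  deltas=[
    [[0, 0, 0], [0, 0, 0], -1],
    [[0, 0, 0], [0, 0, 0], -1],
    [[0, 0, 0], [0, 0, 0], -1],
    [[0, 0, 0], [0, 0, 0], -1],
    [[0, 0, 0], [0, 0, 0], -1],
    [[0, 0, 0], [0, 0, 0], -1],
    [[0, 0, 0], [0, 0, 0], -1],
    [[0, 0, 0], [0, 0, 0], -1],
  ],
)

```text
clock: 9.78
tool_pos: [0.6368, 0.0118, 0.2776]
ee_rot: [0.995, -0.104, 0.001, -0.001]
force: [1.2, 8.3, 1.0]
width: 0.0199
grasp_force: 5.2
```

```bash
python3 -c "
from h import *
left((-45,170,250),0,90)"
```

```text
t 9.7833 d [-0.0011 -0.0011 -0.0026] rv [-0.002  0.003  0.009] other [ 0.    0.   -3.13]
tip press mm [-46.3 170.9 252.6] F [1.2 8.3 1. ] q [ 0.32  0.28 -0.04 -0.   -1.25  1.04] w 0.01993799281735591
```

Emit:
servo_tool(
  deltas=[
    [[0, 0.001, 0], [0, 0, 0], -1],
    [[0, 0.001, 0], [0, 0, 0], -1],
    [[0, 0, 0], [0, 0, 0], -1],
    [[0, 0, 0], [0, 0, 0], -1],
    [[0, 0, 0], [0, 0, 0], -1],
    [[0, 0, 0], [0, 0, 0], -1],
    [[0, 0, 0], [0, 0, 0], -1],
    [[0, 0, 0], [0, 0, 0], -1],
  ],
)

```text
clock: 10.45
tool_pos: [0.6369, 0.0139, 0.2776]
ee_rot: [0.995, -0.104, 0.001, -0.001]
force: [2.7, 3.2, -0.9]
width: 0.0154
grasp_force: 30.0
```

Emit:
servo_tool(
  deltas=[
    [[0.004, -0.0008, 0], [0, 0, 0], -1],
    [[0.004, -0.0008, 0], [0, 0, 0], -1],
    [[0.004, -0.0008, 0], [0, 0, 0], -1],
    [[0.004, -0.0008, 0], [0, 0, 0], -1],
    [[0.004, -0.0008, 0], [0, 0, 0], -1],
    [[0.004, -0.0008, 0], [0, 0, 0], -1],
    [[0.003, -0.0006, 0], [0, 0, 0], -1],
    [[0, 0, 0], [0, 0, 0], -1],
  ],
)

```text
clock: 11.12
tool_pos: [0.6637, 0.0086, 0.2776]
ee_rot: [0.995, -0.104, 0.001, -0.001]
force: [0.4, 5.1, 1.3]
width: 0.0154
grasp_force: 30.0
```

Emit:
servo_tool(
  deltas=[
    [[0.001, -0.0002, 0], [0, 0, 0], -1],
    [[0.001, -0.0002, 0], [0, 0, 0], -1],
    [[0.001, -0.0002, 0], [0, 0, 0], -1],
    [[0.001, -0.0002, 0], [0, 0, 0], -1],
    [[0, 0, 0], [0, 0, 0], -1],
    [[0, 0, 0], [0, 0, 0], -1],
    [[0, 0, 0], [0, 0, 0], -1],
    [[0, 0, 0], [0, 0, 0], -1],
  ],
)

```text
clock: 11.78
tool_pos: [0.6642, 0.0084, 0.2775]
ee_rot: [0.995, -0.104, -0.002, -0.001]
force: [-13.8, 9.2, 8.0]
width: 0.015
grasp_force: 30.0
```

```bash
python3 -c "
from h import *
left((-45,200,250),0,90)"
```

```text
t 11.7833 d [ 0.0009 -0.0036 -0.0025] rv [-0.003 -0.004  0.009] other [-0.01  0.   -3.13]
tip press mm [-48.4 198.2 252.5] F [-13.8   9.2   8. ] q [ 0.3   0.33  0.03 -0.   -1.27  1.06] w 0.0150420028650622
```

Emit:
servo_tool(
  deltas=[
    [[0, 0.001, 0.001], [0, 0, 0], -1],
    [[0, 0.001, 0.001], [0, 0, 0], -1],
    [[0.001, -0.0002, 0], [0, 0, 0], -1],
    [[0.001, -0.0002, 0], [0, 0, 0], -1],
    [[0.001, 0, 0], [0, 0, 0], -1],
    [[0, 0, 0], [0, 0, 0], -1],
    [[0, 0, 0], [0, 0, 0], -1],
    [[0, 0, 0], [0, 0, 0], -1],
  ],
)

```text
clock: 12.45
tool_pos: [0.6644, 0.0085, 0.2776]
ee_rot: [0.995, -0.104, -0.006, 0.0]
force: [-20.6, 4.2, 5.1]
width: 0.0152
grasp_force: 30.0
```

```bash
python3 -c "
from h import *
left((-45,200,250),0,90)"
```

```text
t 12.45 d [ 0.0007 -0.0037 -0.0026] rv [-0.001 -0.011  0.01 ] other [-0.02  0.   -3.13]
tip press mm [-48.5 198.3 252.6] F [-20.6   4.2   5.1] q [ 0.3   0.33  0.04 -0.   -1.28  1.06] w 0.015171934420240656
```

Emit:
servo_tool(
  deltas=[
    [[0, 0, 0], [0, 0, 0], 1],
    [[0, 0, 0], [0, 0, 0], 1],
    [[0, 0, 0], [0, 0, 0], 1],
    [[0, 0, 0], [0, 0, 0], 1],
    [[0, 0, 0], [0, 0, 0], 1],
    [[0, 0, 0.02], [0, 0, 0], 1],
    [[0, 0, 0.03], [0, 0, 0], 1],
    [[0, 0, 0.03], [0, 0, 0], 1],
  ],
)

```text
clock: 13.12
tool_pos: [0.6704, 0.0087, 0.3597]
ee_rot: [0.995, -0.104, 0.0, -0.0]
force: [1.3, -0.2, 0.8]
width: 0.063
grasp_force: 0.0
```

Emit:
servo_tool(
  deltas=[
    [[0, 0, 0.03], [0, 0, 0], 1],
    [[0, 0, 0.03], [0, 0, 0], 1],
    [[0.009, 0.04, 0.02], [0, 0, 0], 1],
    [[0.009, 0.04, 0], [0, 0, 0], 1],
    [[0.009, 0.04, 0], [0, 0, 0], 1],
    [[0.009, 0.04, 0], [0, 0, 0], 1],
    [[0, 0.02, 0], [0, 0, 0], 1],
    [[0, 0, 0], [0, 0, 0], 1],
  ],
)

```text
clock: 13.78
tool_pos: [0.706, 0.1903, 0.4355]
ee_rot: [0.995, -0.102, -0.0, -0.001]
force: [-0.3, -1.4, -0.9]
width: 0.0872
grasp_force: 0.0
```

```bash
python3 -c "
from h import *
left((-98,0,345),0,90)
T=shot('top','t4');S=shot('side','s4')
a=cv2.imread('pics/t4.png')[150:290,200:360];b=cv2.imread('pics/s4.png')[125:325,140:340]
for y in(170,200):print(y,(proj(T,pw(-45,y,283,P))-[200,150])*2.667,(proj(S,pw(-45,y,283,P))-[140,125])*1.866+[427,0])
cv2.imwrite('pics/z4.png',cv2.resize(np.hstack([cv2.resize(a,(400,350)),cv2.resize(b,(350,350))]),(800,373)))"
```

```text
t 13.7833 d [-0.2265 -0.094  -0.0655] rv [-0.001 -0.     0.005] other [-0.    0.   -3.14]
tip press mm [-235.   203.5  410.5] F [-0.3 -1.4 -0.9] q [ 0.53  0.42  0.5  -0.   -1.66  0.84] w 0.08722099080044021
170 [263.67858621  56.47245289] [729.6335148   95.91844579]
200 [269.0447576   30.70733622] [747.15691071  89.67689001]
```

View pics/z4.png

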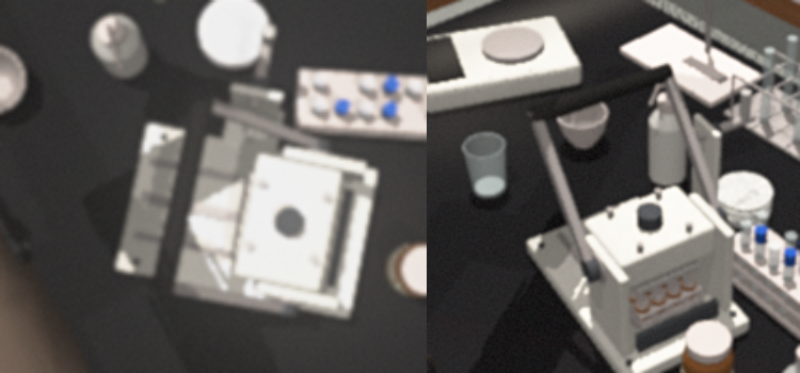

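The knob is at top-view (268,32), which matches fully back (predicted 269,31). Tray still home, lever still up. Next I move over the crossbar.

Emit:
servo_tool(
  deltas=[
    [[-0.028, -0.0115, 0], [0, 0, 0], 1],
    [[-0.028, -0.0115, 0], [0, 0, 0], 1],
    [[-0.028, -0.0115, 0], [0, 0, 0], 1],
    [[-0.028, -0.0115, 0], [0, 0, 0], 1],
    [[-0.028, -0.0115, 0], [0, 0, 0], 1],
    [[-0.028, -0.0115, -0.01], [0, 0, 0], 1],
    [[-0.028, -0.0115, -0.015], [0, 0, 0], 1],
    [[-0.03, -0.0115, -0.015], [0, 0, 0], 1],
  ],
)

```text
clock: 14.55
tool_pos: [0.4786, 0.0916, 0.398]
ee_rot: [0.994, -0.105, 0.002, -0.002]
force: [-0.6, -0.6, 0.1]
width: 0.0879
grasp_force: 0.0
```

```bash
python3 -c "
from h import *
left((-100,0,301),0,90)"
```

```text
t 14.55 d [ 0.0013  0.0066 -0.072 ] rv [-0.003  0.004  0.011] other [ 0.01  0.   -3.13]
tip press mm [-9.33e+01  2.00e-01  3.73e+02] F [-0.6 -0.6  0.1] q [ 0.59 -0.02 -0.13  0.   -1.46  0.77] w 0.0878807710368376
```

Emit:
servo_tool(
  deltas=[
    [[0.001, 0.003, -0.015], [0, 0, 0.005], 1],
    [[0, 0.003, -0.015], [0, 0, 0.005], 1],
    [[0, 0, -0.015], [0, 0, 0], 1],
    [[0, 0, -0.015], [0, 0, 0], 1],
    [[0, 0, -0.01], [0, 0, 0], 1],
    [[0, 0, 0], [0, 0, 0], 0],
    [[0, 0, 0], [0, 0, 0], -0.2],
    [[0, 0, 0], [0, 0, 0], -0.2],
  ],
)

```text
clock: 15.22
tool_pos: [0.4814, 0.0993, 0.3289]
ee_rot: [0.995, -0.099, 0.002, -0.001]
force: [0.4, 0.5, 1.2]
width: 0.0731
grasp_force: 0.0
```

Emit:
servo_tool(
  deltas=[
    [[0, 0, 0], [0, 0, 0], -0.2],
    [[0, 0, 0], [0, 0, 0], -1],
    [[0, 0, 0], [0, 0, 0], -1],
    [[0, 0, 0], [0, 0, 0], -1],
    [[0, 0, 0], [0, 0, 0], -1],
    [[0, 0, 0], [0, 0, 0], -1],
    [[0, 0, 0], [0, 0, 0], -1],
    [[0, 0, 0], [0, 0, 0], -1],
  ],
)

```text
clock: 15.88
tool_pos: [0.4809, 0.0997, 0.3278]
ee_rot: [0.995, -0.099, 0.001, -0.001]
force: [-0.0, 0.5, 0.4]
width: 0.0243
grasp_force: 30.0
```

```bash
python3 -c "
from h import *
left((-100,0,301),0,90)
q=lambda j:np.array([40-215*np.cos(np.radians(50)-j),155+215*np.sin(np.radians(50)-j)])
J=np.linspace(0,.942,17)
d=np.diff([q(j) for j in J],axis=0)
for x,z in d: print((pw(x,0,0,P)-pw(0,0,0,P)).round(4)[:2], round(z/1000,4))"
```

```text
t 15.8833 d [-0.001  -0.0015 -0.0018] rv [-0.002  0.002 -0.001] other [-0.   -0.    3.14]
tip press mm [-101.7    0.8  302.8] F [-0.   0.5  0.4] q [ 0.61  0.01 -0.26 -0.   -1.31  0.77] w 0.024282659601756434
[0.0019 0.0093] -0.0084
[0.0018 0.0088] -0.009
[0.0017 0.0082] -0.0095
[0.0015 0.0077] -0.0099
[0.0014 0.0071] -0.0104
[0.0013 0.0065] -0.0108
[0.0012 0.0058] -0.0112
[0.001  0.0052] -0.0115
[0.0009 0.0045] -0.0118
[0.0008 0.0038] -0.012
[0.0006 0.0031] -0.0122
[0.0005 0.0024] -0.0124
[0.0003 0.0017] -0.0125
[0.0002 0.001 ] -0.0126
[0.     0.0002] -0.0127
[-0.0001 -0.0005] -0.0126
```

Gripped with no side load. I follow the arc.

Emit:
servo_tool(
  deltas=[
    [[0.002, 0.0093, -0.0084], [0, 0, 0], -1],
    [[0.0018, 0.0088, -0.009], [0, 0, 0], -1],
    [[0.0017, 0.0082, -0.0095], [0, 0, 0], -1],
    [[0.0015, 0.0077, -0.01], [0, 0, 0], -1],
    [[0.0014, 0.007, -0.0104], [0, 0, 0], -1],
    [[0.0013, 0.0065, -0.0108], [0, 0, 0], -1],
    [[0.0012, 0.0058, -0.0112], [0, 0, 0], -1],
    [[0.001, 0.0052, -0.0115], [0, 0, 0], -1],
  ],
)

```text
clock: 16.55
tool_pos: [0.4932, 0.1582, 0.2463]
ee_rot: [0.995, -0.099, 0.001, -0.001]
force: [1.5, -5.2, 3.3]
width: 0.0242
grasp_force: 30.0
```

```bash
python3 -c "
from h import *
left((-175,0,121),0,90)"
```

```text
t 16.55 d [ 0.0015  0.0135 -0.1003] rv [-0.001  0.003 -0.001] other [-0.   -0.    3.14]
tip press mm [-161.5    1.3  221.3] F [ 1.5 -5.2  3.3] q [ 0.69  0.1  -0.34  0.   -1.13  0.68] w 0.02417791227939883
```

Emit:
servo_tool(
  deltas=[
    [[0.0009, 0.0045, -0.0118], [0, 0, 0], -1],
    [[0.0008, 0.0038, -0.012], [0, 0, 0], -1],
    [[0.0006, 0.003, -0.0122], [0, 0, 0], -1],
    [[0.0005, 0.0024, -0.0124], [0, 0, 0], -1],
    [[0.0003, 0.0017, -0.0125], [0, 0, 0], -1],
    [[0.0002, 0.001, -0.0126], [0, 0, 0], -1],
    [[0, 0, -0.0127], [0, 0, 0], -1],
    [[0, -0.0005, -0.01], [0, 0, 0], -1],
  ],
)

```text
clock: 17.22
tool_pos: [0.4967, 0.1747, 0.1498]
ee_rot: [0.995, -0.099, 0.002, -0.001]
force: [0.9, 0.9, 5.4]
width: 0.0243
grasp_force: 30.0
```

```bash
python3 -c "
from h import *
left((-175,0,121),0,90)"
```

```text
t 17.2167 d [-0.0019 -0.003  -0.0038] rv [-0.003  0.003 -0.001] other [-0.01 -0.    3.14]
tip press mm [-178.4    1.4  124.8] F [0.9 0.9 5.4] q [ 0.71  0.21 -0.46  0.   -0.9   0.66] w 0.02428012925840063
```

Emit:
servo_tool(
  deltas=[
    [[0, 0, -0.002], [0, 0, 0], -1],
    [[0, 0, -0.002], [0, 0, 0], -1],
    [[0, 0, -0.002], [0, 0, 0], -1],
    [[0, 0, -0.001], [0, 0, 0], -1],
    [[0, 0, 0], [0, 0, 0], -1],
    [[0, 0, 0], [0, 0, 0], -1],
    [[0, 0, 0], [0, 0, 0], -1],
    [[0, 0, 0], [0, 0, 0], -1],
  ],
)

```text
clock: 17.88
tool_pos: [0.4966, 0.1744, 0.1441]
ee_rot: [0.995, -0.099, 0.002, -0.002]
force: [5.1, 1.6, 2.7]
width: 0.0244
grasp_force: 30.0
```

```bash
python3 -c "
from h import *
left((-175,0,121),0,90)"
```

```text
t 17.8833 d [-0.0019 -0.0027  0.0019] rv [-0.003  0.003 -0.001] other [-0.01 -0.    3.14]
tip press mm [-178.1    1.3  119.1] F [5.1 1.6 2.7] q [ 0.71  0.21 -0.46  0.   -0.89  0.66] w 0.024394145463852504
```

Emit:
servo_tool(
  deltas=[
    [[0, 0, -0.002], [0, 0, 0], -1],
    [[0, 0, -0.002], [0, 0, 0], -1],
    [[0, 0, -0.002], [0, 0, 0], -1],
    [[0, 0, 0], [0, 0, 0], -1],
    [[0, 0, 0], [0, 0, 0], -1],
    [[0, 0, 0], [0, 0, 0], -1],
    [[0, 0, 0], [0, 0, 0], -1],
    [[0, 0, 0], [0, 0, 0], -1],
  ],
)

```text
clock: 18.55
tool_pos: [0.4972, 0.1743, 0.1414]
ee_rot: [0.995, -0.098, 0.003, -0.002]
force: [-6.3, -1.4, 31.9]
width: 0.0241
grasp_force: 30.0
```

```bash
python3 -c "
from h import *
left((-175,0,121),0,90)"
```

```text
t 18.55 d [-0.0024 -0.0026  0.0046] rv [-0.003  0.006 -0.002] other [-0.01 -0.    3.14]
tip press mm [-178.1    2.   116.4] F [-6.3 -1.4 31.9] q [ 0.71  0.21 -0.47  0.   -0.88  0.66] w 0.02405097114357865
```

32 N of resistance, so the lever is at its stop. I release and lift away.

Emit:
servo_tool(
  deltas=[
    [[0, 0, 0], [0, 0, 0], 1],
    [[0, 0, 0], [0, 0, 0], 1],
    [[0, 0, 0], [0, 0, 0], 1],
    [[0, 0, 0], [0, 0, 0], 1],
    [[0, 0, 0], [0, 0, 0], 1],
    [[0, 0, 0], [0, 0, 0], 1],
    [[0, 0, 0], [0, 0, 0], 1],
    [[0, 0, 0], [0, 0, 0], 1],
  ],
)

```text
clock: 19.22
tool_pos: [0.496, 0.1739, 0.1376]
ee_rot: [0.995, -0.099, 0.001, -0.001]
force: [0.0, -0.1, 0.2]
width: 0.0721
grasp_force: 0.0
```

Emit:
servo_tool(
  deltas=[
    [[0, 0, 0.015], [0, 0, 0], 1],
    [[0, 0, 0.025], [0, 0, 0], 1],
    [[0, 0, 0.03], [0, 0, 0], 1],
    [[0, 0, 0.03], [0, 0, 0], 1],
    [[0, 0, 0.03], [0, 0, 0], 1],
    [[0, 0.03, 0.03], [0, 0, 0], 1],
    [[0, 0.04, 0.02], [0, 0, 0], 1],
    [[0, 0.04, 0], [0, 0, 0], 1],
  ],
)

```text
clock: 19.88
tool_pos: [0.4977, 0.282, 0.3217]
ee_rot: [0.995, -0.1, 0.004, -0.004]
force: [1.0, 0.4, 0.9]
width: 0.0875
grasp_force: 0.0
```

Emit:
servo_tool(
  deltas=[
    [[0, 0.04, 0], [0, 0, 0], 1],
    [[0, 0.04, 0], [0, 0, 0], 1],
    [[0, 0.04, 0], [0, 0, 0], 1],
    [[0, 0, 0], [0, 0, 0], 1],
    [[0, 0, 0], [0, 0, 0], 1],
    [[0, 0, 0], [0, 0, 0], 1],
    [[0, 0, 0], [0, 0, 0], 1],
    [[0, 0, 0], [0, 0, 0], 1],
  ],
)

```text
clock: 20.55
tool_pos: [0.4963, 0.3997, 0.3164]
ee_rot: [0.995, -0.099, 0.001, -0.001]
force: [0.2, 0.4, -0.0]
width: 0.0878
grasp_force: 0.0
```

```bash
python3 -c "
from h import *
T=shot('top','t5');S=shot('side','s5')
a=cv2.imread('pics/t5.png')[150:290,200:360];b=cv2.imread('pics/s5.png')[125:325,140:340]
for y in(-106,106):print(y,(proj(T,pw(-176,y,140,P))-[200,150])*2.667,(proj(S,pw(-176,y,140,P))-[140,125])*1.866+[427,0])
cv2.imwrite('pics/z5.png',cv2.resize(np.hstack([cv2.resize(a,(400,350)),cv2.resize(b,(350,350))]),(800,373)))"
```

```text
-106 [111.5397632  275.43460389] [518.63696509 188.44331055]
106 [148.46160698 107.56266544] [644.25483214 142.67654265]
```

View pics/z5.png

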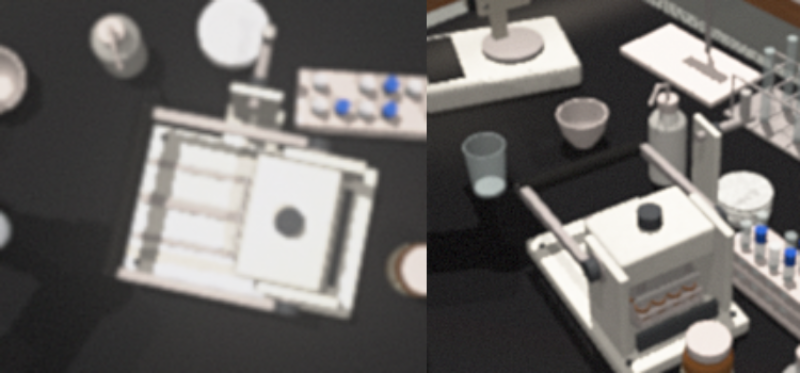

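The lever is down, with the bar ends near the predicted positions (side 519,188 and 644,143). Bolt back, tray home, and the bystanders in view haven't moved. I'm handing in the job.

```bash
python3 -c "
from rig import env
print(env.job_done())"
```

```text
the job is handed in; nothing more can be done
None
```

The job is handed in: the tray was pushed fully home first, then the safety bolt drawn fully back and the lever pulled down to its stop and left there; the final pictures showed the surrounding items still standing where they were.

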